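Drift the transformer's float plate into line

ROBOT

A 6-joint arm with a two-finger parallel gripper is mounted at the origin on the work surface. World frame = base frame: x ahead of the robot, y to its left, z up, the work surface at z = 0. Lengths are in m, angles in degrees, forces in N, time in s.
With the tool pointing down it reaches from about 0.3 to 0.75 m from the base axis. Payload 8.5 kg.
Tool frame: the origin (TCP) lies at the very end of the fingers, on their centre line; the grasp point (between the pads) lies 19 mm behind it; z points along the fingers, y is the line along which they close (so a half turn about z gives the same grasp; the last joint's range is limited). The gripper opens to 85 mm and grips with 20 to 120 N. Pads are 22 mm wide; open, the fingers measure 114 mm over their backs; the gripper's body (76 mm by 85 mm) begins 54 mm behind the grasp point. The pads swing forward as they close: fully open they stand 13 mm farther back than shut.
Start: joints at [-80.346, 21.807, 74.336, -0, 83.858, -12.336], TCP at [0.206, -0.51, 0.231] pointing down, gripper open.
Joint ranges: [-178.18, 178.18], [-50.72, 133.34], [12.68, 142.11], [-81.47, 261.47], [9.98, 163.14], [-165.26, 165.26]. Speed limits (degrees/s): [136.94, 136.94, 180, 180, 180, 180].

INTERFACE

Orientations are given as a 3x3 rotation matrix whose columns are the frame's x, y, z axes.
In Python, from rig import env, imaging gives the robot as it stands. The module is installed in compiled form; this text tells all that it offers.
- The arm moves only by the tool arm_command, never from a script. Its arguments are lists of equal length, an entry for each row: "turn": the turn, a rotation vector about the tool's x, y, z in units of 5 degrees (1.0 is 5 degrees), a list of three; "xyz": the shift along the tool's x, y, z in units of 50 mm (1.0 is 50 mm), a list of three; "claw": the finger opening in mm, from 0 to 85.4. A call has 1 to 12 rows; each row shifts and turns the commanded pose from where the row before left it, along the tool's axes as they then stand; what a row does not reach is not made up. A row lasts 1/10 s, in which the tool goes at most 50 mm and 8.59 degrees, less where a joint would pass 70% of its speed; a pose out of reach is approached as far as the arm can. A call is refused whole if a number of a shift passes 1 or a number of a turn 1, either way. A call with a gripper value outside its range is refused whole. The fingers move at their own pace and stop on an object; "squeeze" is the grip in N (left out, the last holds). Time passes only in rows, so rows that do not move let the fingers close. It gives the time, the measured TCP pose, the force, the opening and the grip force at its end, in the units of the state.
- env.observe(): the state, without advancing time (a new reading comes with each control period).
- imaging.get_image(name): name is "side" or "top"; returns (picture, depth): 480x640x3 uint8, blue, green, red; 480x640 float32, m along the optical axis (not along the pixel's ray), 0 where there is no reading.
- imaging.camera_info(name): a dict with "camera_matrix" (3x3 intrinsics, pixels), "rvec" (rotation vector, rad) and "tvec" (3), from world to camera coordinates, as OpenCV has them. Camera axes: x right, y down, z forward; pixel columns grow to the right and rows downward; lengths in m; the calibration is good to about 2 mm. A picture is of the moment at which its call begins. camera_info takes no time and is no camera call.
- env.close_job(): hands the job in; it is judged then, once.
The state is a dict: "time_s": time; "q": joint angles; "qvel": joint speeds; "joint_efforts": joint torques, N m; "position": TCP position; "tool_rot": TCP orientation; "ft_force": force on the tool from outside, world axes, zero at the start; "wrist_torque": the same for the moment, N m; "grip_width": finger opening in m; "gripper_force": force on a finger pad.
Only numpy, scipy, OpenCV 4.12 (cv2) and the standard library are available. Lean on these libraries where they do the work, as an engineer would, in place of code of your own. Each camera call takes 0.05 s, during which the arm holds its last target. There are 200 camera calls.

TASK

Under the transformer's deck a loose float plate has slipped aside, so its hole no longer lines up with the hole in the deck above it. Take the tapered drift from the wooden block and work it down through both holes, feeling for the lower one and without forcing it, until the plate has been drawn into line and the drift's collar sits flat on the deck; leave the drift standing there, and do not disturb the other parts on the bench.

Things in the scene. Friction and masses are not known exactly. Their poses are not given: they have to be found in the camera images.
- drift_handle (a point): Centre of the drift's black handle, a square bar 26 x 26 mm and 56 mm tall; x and y axes square to its flats, z up, away from the tip. The drift is a steel pin 127 mm long, 0.24 to 0.39 kg, that stands upright in the wooden block at the start. The underside of its collar is 36 mm and its tip 99 mm below this point.
- drift: The same drift; origin at the centre of the flat underside of its round steel collar (40 mm across, 8 mm thick, handle above it). Below it the shank goes 63 mm down: 18 mm straight at 23 mm diameter, then 45 mm evenly tapered to a flat tip 8 mm across. z up, away from the tip.
- stand: Fixed wooden block 80 x 80 mm, 72 mm tall, with a vertical 28 mm through-hole in its middle that stores the drift, collar resting on its top. Origin at the centre of its underside, z up.
- upper_hole (a point): Centre, at the top face (75 mm above the bench), of the deck's vertical 24 mm diameter through-hole. The fixed steel deck is 8 mm thick and reaches 50 mm or more to all sides of it; z up. The float plate, an aluminium ring 64 mm across and 8 mm thick with an equal 24 mm hole, lies 1 mm under the deck (its top 9 mm below this point); below it are 50 mm of free space.
- chassis: Fixed chassis with deck, transformer and float plate, 130 (x) by 310 (y) mm; origin on the bench under the deck's hole. The transformer stands 125 to 205 mm from the hole along -y, top 149 mm high. The float plate slides level any way with 1 to 2.5 N friction; at the start its hole is 11 to 12.8 mm off the deck's hole in any direction, not reported: to be felt with the tip or seen.
- heatsink: Bystander: black finned heat sink, 60 x 60 x 44 mm, origin at the centre of its underside.
- capacitor: Bystander: pale standing capacitor can, 40 mm diameter, 93 mm tall, origin at the centre of its underside.
- screwdriver: Bystander: screwdriver 200 mm long lying on the bench.
Mind the look-alikes: they are no part of the job. Of the things that look like the drift, the smallest one is meant. Of the things shaped like the stand, the wooden one is meant.

How it is judged:
By the outcome, as a careful person would: the job done as asked, in the order asked, and still so for the second after the job is handed in, with the robot touching nothing.
It also fails if it takes over 72 s, if anything falls off the work surface, if the arm or the gripper's body presses on something with over 40 N, if the wrist force passes 120 N, or if a joint passes its speed limit or range.

## Working session

There is one attempt and no reset: what is moved stays moved. The work goes in short steps, Python scripts to look and compute and a tool call to move; the robot and the scene stay as the last step left them, time stands still between calls to the robot, and variables do not carry over. Pictures are saved under pics/ and viewed, at most 10 in all, crops included, and the job is handed in when it is done.

Besides the shell and the picture viewer there is one more tool, called after "Emit:" in YAML: its name, and indented under it one key for each argument. arm_command: Moves the arm, as the interface text tells. Its arguments: {"type":"object","properties":{"turn":{"type":"array"},"xyz":{"type":"array"},"claw":{"type":"array"},"squeeze":{"type":"number"}},"required":["turn","xyz","claw"]}

```bash
mkdir -p pics
cat > h.py <<'E'
import numpy as np, cv2
from rig import env, imaging
def grab(n):
    im,d=imaging.get_image(n); np.savez('/tmp/%s.npz'%n,im=im,d=d); return im,d
def load(n):
    z=np.load('/tmp/%s.npz'%n); return z['im'],z['d']
def cam(n):
    c=imaging.camera_info(n); R=cv2.Rodrigues(np.array(c['rvec'],float))[0]; return np.array(c['camera_matrix']),R,np.array(c['tvec'],float).ravel()
def ray(n,u,v):
    K,R,t=cam(n); return -R.T@t, R.T@np.linalg.inv(K)@np.array([u,v,1.])
def atz(n,u,v,z):
    o,r=ray(n,u,v); return o+r*(z-o[2])/r[2]
def dep(n,u,v):
    d=load(n)[1][int(v),int(u)]; o,r=ray(n,u,v); return o+r*d
def proj(n,p):
    K,R,t=cam(n); q=K@(R@np.array(p)+t); return q[:2]/q[2]
E
python3 - <<'E'
from h import *
np.set_printoptions(precision=4,suppress=True)
for n in('top','side'):
    im,d=grab(n); cv2.imwrite(f'pics/{n}0.png',im); K,R,t=cam(n); print(n,K[0,0],-R.T@t,R[2])
s=env.observe(); print(s['position'],s['tool_rot'],s['ft_force'],s['time_s'])
E
```

```text
top 556.6245891312043 [0.4042 0.1574 0.9727] [ 0.2173  0.0067 -0.9761]
side 505.65432239581514 [ 0.506  -0.3779  0.6949] [ 0.1383  0.6679 -0.7313]
[ 0.2059 -0.5097  0.2308] [[ 0.9273  0.3744 -0.0002]
 [ 0.3744 -0.9273  0.0013]
 [ 0.0002 -0.0013 -1.    ]] [ 0.0318 -0.2061 -0.798 ] 0.1
```

View pics/top0.png

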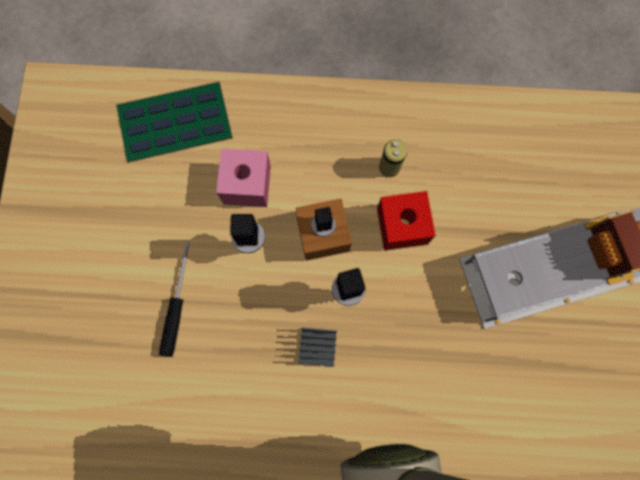

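View pics/side0.png

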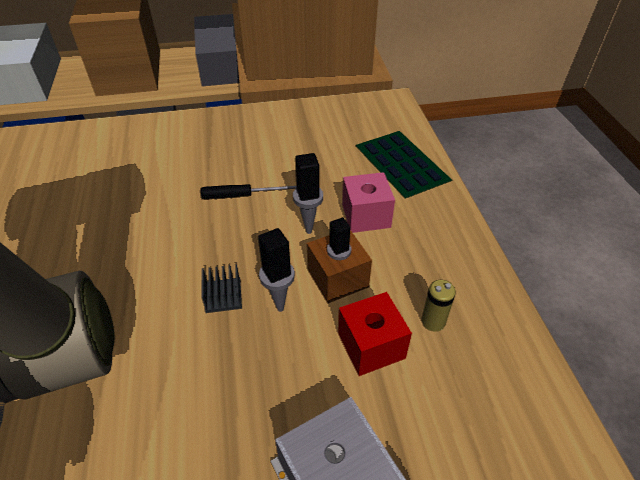

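The top view shows three drift-like things, at (245,232), (323,215) and (350,285). The one at (323,215) is the smallest and stands in the wooden block at (323,230), where the other blocks are pink (243,178) and red (407,218), so it fits the description. The deck's hole is at (515,278) in the top view and (334,453) in the side view. I'll confirm all this in an enlarged crop.

Run:
```python
from h import *
def crop(n,u,v,w=40,h=30): 
    im,_=load(n); return cv2.resize(im[v-h:v+h,u-w:u+w],(400,300),interpolation=cv2.INTER_CUBIC)
m=np.vstack([np.hstack([crop('top',323,225),crop('side',340,250)]),np.hstack([crop('top',515,278,),crop('side',335,449)])])
cv2.imwrite('pics/crop1.png',m)
```

```text
(no output)
```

View pics/crop1.png

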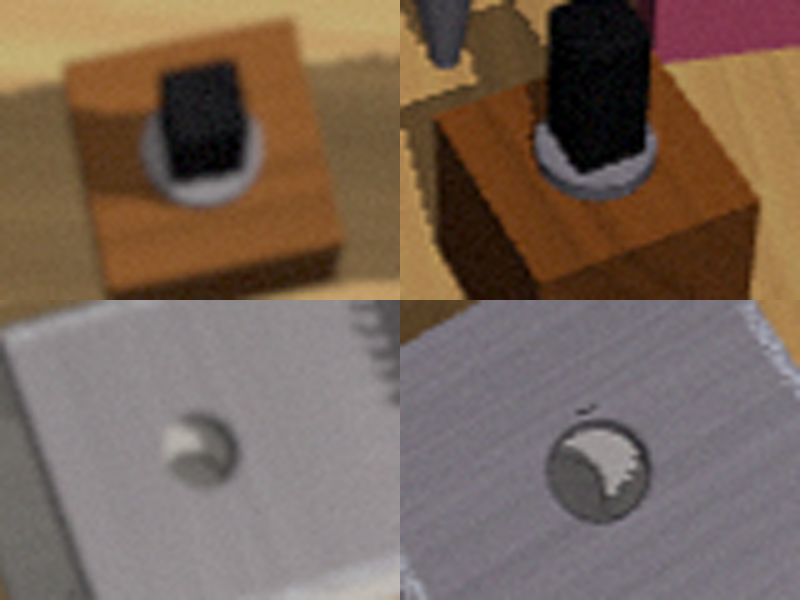

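Run:
```python
from h import *
np.set_printoptions(precision=4,suppress=True,linewidth=160)
print('hole',atz('top',515,278,.075),atz('side',334.6,453,.075))
print('collar',atz('top',323.6,225.5,.08),atz('side',339,280,.08))
T=lambda x,y:atz('top',283+x/5,195+y/5,.136)
a,b=T(160,72),T(236,62); print('handle top edge',a,b,np.degrees(np.arctan2(*(b-a)[1::-1])))
B=[atz('top',283+x/5,195+y/5,.072) for x,y in((66,66),(295,20),(341,242),(106,291))]
print('block',*B,np.mean(B,0))
# handle-top & collar points by depth
for n,(u0,v0) in(('top',(323,220)),('side',(340,240))):
    P=np.array([dep(n,u,v) for u in range(u0-30,u0+30) for v in range(v0-30,v0+30)])
    for lo,hi in((.130,.142),(.077,.085),(.07,.0745)):
        q=P[(P[:,2]>lo)&(P[:,2]<hi)]; 
        if len(q)>4: print(n,lo,len(q),q.mean(0),q.min(0),q.max(0), cv2.minAreaRect(q[:,:2].astype(np.float32)*1000))
for n,(u0,v0) in(('top',(515,278)),('side',(335,453))):
    print(n); 
    for v in range(v0-11,v0+12): print(*['%3d'%(1000*dep(n,u,v)[2]) for u in range(u0-12,u0+13)])
```

```text
hole [ 0.561  -0.1573  0.075 ] [ 0.5633 -0.1591  0.075 ]
collar [0.6312 0.1591 0.08  ] [0.6223 0.0943 0.08  ]
handle top edge [0.6421 0.1737 0.136 ] [0.6466 0.1502 0.136 ] -79.14248223133812
block [0.6607 0.2066 0.072 ] [0.6809 0.1304 0.072 ] [0.6051 0.1118 0.072 ] [0.5844 0.1887 0.072 ] [0.6328 0.1594 0.072 ]Traceback (most recent call last):
  File "<stdin>", line 11, in <module>
  File "h.py", line 14, in dep
    d=load(n)[1][int(v),int(u)]; o,r=ray(n,u,v); return o+r*d
                                     ~~~^^^^^^^
  File "h.py", line 10, in ray
    K,R,t=cam(n); return -R.T@t, R.T@np.linalg.inv(K)@np.array([u,v,1.])
          ~~~^^^
  File "h.py", line 8, in cam
    c=imaging.camera_info(n); R=cv2.Rodrigues(np.array(c['rvec'],float))[0]; return np.array(c['camera_matrix']),R,np.array(c['tvec'],float).ravel()
ValueError: time passes only in moves, steps and waits
```

```bash
python3 - <<'E'
s=open('h.py').read()
s=s.replace("import numpy as np, cv2","import numpy as np, cv2, functools").replace("def cam(n)","@functools.lru_cache\ndef cam(n)")
s+='''
def cloud(n):
    _,d=load(n); K,R,t=cam(n); v,u=np.mgrid[:480,:640]
    return ((np.linalg.inv(K)@np.stack([u,v,u*0+1]).reshape(3,-1)*d.ravel()).T-t)@R
'''
open('h.py','w').write(s)
E
python3 - <<'E'
from h import *
np.set_printoptions(precision=4,suppress=True,linewidth=160)
print('collar side',atz('side',339,250,.08))
for n,(u0,v0) in(('top',(323,220)),('side',(340,240))):
    P=cloud(n).reshape(480,640,3)[v0-25:v0+25,u0-15:u0+15].reshape(-1,3)
    for lo,hi in((.130,.142),(.077,.085)):
        q=P[(P[:,2]>lo)&(P[:,2]<hi)]
        if len(q)>4: print(n,lo,len(q),q.mean(0),q.min(0),q.max(0), cv2.minAreaRect(q[:,:2].astype(np.float32)*1000))
for n,(u0,v0) in(('top',(515,278)),('side',(335,453))):
    C=cloud(n).reshape(480,640,3); print(n)
    for v in range(v0-11,v0+12): print(*['%3d'%(1000*C[v,u,2]) for u in range(u0-12,u0+13)])
E
```

```text
collar side [0.6352 0.155  0.08  ]
top 0.13 269 [0.6341 0.1595 0.1354] [0.6202 0.1448 0.1301] [0.6496 0.1738 0.1402] ((634.7551879882812, 159.44186401367188), (25.8678035736084, 25.87117576599121), 15.611454010009766)
top 0.077 141 [0.6265 0.16   0.0801] [0.6049 0.1389 0.077 ] [0.646  0.1786 0.0842] ((624.8881225585938, 158.9318389892578), (41.82404708862305, 38.18050003051758), 2.689728260040283)
side 0.13 243 [0.634  0.1561 0.1357] [0.6197 0.1433 0.1301] [0.6488 0.173  0.1392] ((634.4730224609375, 158.09432983398438), (25.491474151611328, 27.351926803588867), 16.365612030029297)
side 0.077 165 [0.6319 0.1492 0.0807] [0.6154 0.1379 0.077 ] [0.6545 0.1701 0.085 ] ((634.3886108398438, 153.2341766357422), (30.273469924926758, 38.21299743652344), 83.68168640136719)
top
 76  75  74  73  73 972  74  74  73  75  73  76  78  76  76  75  73  75  72  74  75  76  75 972  74
 72  73  72  73  74  76  73  73  74  73  75  73  73  74  75  74  70  74  74  75  74  76  76  77  74
 74  76  72  75  75  73  76  73  72  75  75  76  75  77  75  76  74  75  74  76  76  74  76  77  72
 74  76  72  74  76  75
[... 3581 characters left out ...]

 77  74  74   6   8   7   4   8   8   6   4   8  64  66  66  67  65  65  66  66  75  75  75  74  74
 76  75  75  75   6   7   6 694   6   6   7   7  64  66  66  65  64  66  67  74  76  75  74  74  77
 75  76  76  76  76   5   6   6   6   7   7   7  65  68  64  67  66  67  75  75  74  77  75  76  76
 72  73  76  75  75  76   5   6   7   5   5   6  67  66  64  67  65  76  75  75  76  75  76  75  75
 74  74  74  76  76  75  75  75   4   3   8   5  66  66  65  75  75  76  75  76  75  76  76  74  75
 74  74  77  76  77  77  75  75  76  74  76  74  76  74  75  75  77  74  76  77  74  75  75  75  76
 76  75  75  76  74  75  76  75  75  75  74  73  73  76  75  74  74  75  73  75  74  76  74  75  75
```

```bash
cat > fit.py <<'E'
from h import *
from scipy.optimize import differential_evolution as DE
np.set_printoptions(precision=4,suppress=True)
for n,(u0,v0) in(('top',(515,278)),('side',(335,453))):
    C=cloud(n).reshape(480,640,3); sub=[(u,v) for v in range(v0-16,v0+17) for u in range(u0-16,u0+17)]
    z=np.array([C[v,u,2] for u,v in sub]); ok=z<.1
    o,_=ray(n,0,0); r=np.array([ray(n,u,v)[1] for u,v in sub])
    xy=lambda h:(o+r*((h-o[2])/r[:,2])[:,None])[:,:2]
    L=[xy(h) for h in(.075,.067,.066,.058)]
    def model(p):
        a=np.array(p[:2]);b=a+p[2:]
        s=lambda X,c:1/(1+np.exp(np.clip((np.hypot(*(X-c).T)-.012)/.0003,-50,50)))
        top=s(L[0],a); dk=s(L[1],a); pl=s(L[2],b)*s(L[3],b)
        zz=.075*(1-top)+top*(.071*(1-dk)+dk*(.066*(1-pl)+pl*.006)); return zz
    f=lambda p:np.mean(np.clip(abs(model(p)-z)[ok],0,.02))
    c=atz(n,u0,v0,.075)[:2]
    R=DE(f,[(c[0]-.006,c[0]+.006),(c[1]-.006,c[1]+.006),(-.014,.014),(-.014,.014)],seed=1,tol=1e-8)
    print(n,R.x,np.hypot(*R.x[2:])*1e3,R.fun)
E
python3 fit.py
```

```text
top [ 0.5623 -0.1573 -0.011  -0.0014] 11.062733508559937 0.0015696149372262326
side [ 0.563  -0.158  -0.0112 -0.0001] 11.151449786821937 0.0015472303029725903
```

The wooden-block drift is confirmed: it has the smallest handle, centred at (0.634, 0.159) with its flats at about 15.5°. The deck hole is at (0.563, -0.158), and the plate's hole is about 11 mm off it along world -x. Now I'll move above the drift.

Emit:
arm_command:
  turn:
    - [0,0,0.65]
    - [0,0,0.65]
    - [0,0,0]
    - [0,0,0]
    - [0,0,0]
    - [0,0,0]
    - [0,0,0]
    - [0,0,0]
    - [0,0,0]
    - [0,0,0]
    - [0,0,0]
    - [0,0,0]
  xyz:
    - [0,0,-0.3]
    - [0,0,-0.3]
    - [0.59,-0.53,0]
    - [0.59,-0.53,0]
    - [0.59,-0.53,0]
    - [0.59,-0.53,0]
    - [0.59,-0.53,0]
    - [0.59,-0.53,0]
    - [0.59,-0.53,0]
    - [0.59,-0.53,0]
    - [0.59,-0.53,0]
    - [0.59,-0.53,0]
  claw: [55,55,55,55,55,55,55,55,55,55,55,55]

```text
time_s: 1.3
position: [0.42, -0.1742, 0.2612]
tool_rot: [[0.964, 0.267, -0.0], [0.267, -0.964, 0.0], [-0.0, -0.0, -1.0]]
ft_force: [0.7, -0.5, -0.0]
grip_width: 0.055
gripper_force: 0.0
```

Emit:
arm_command:
  turn:
    - [0,0,0]
    - [0,0,0]
    - [0,0,0]
    - [0,0,0]
    - [0,0,0]
    - [0,0,0]
    - [0,0,0]
    - [0,0,0]
    - [0,0,0]
    - [0,0,0]
    - [0,0,0]
  xyz:
    - [0.59,-0.53,0]
    - [0.59,-0.53,0]
    - [0.59,-0.53,0]
    - [0.59,-0.53,0]
    - [0.59,-0.53,0]
    - [0.59,-0.53,0]
    - [0.59,-0.53,0]
    - [0.59,-0.53,0]
    - [0.59,-0.53,0]
    - [0.59,-0.53,0]
    - [0,0,0]
  claw: [55,55,55,55,55,55,55,55,55,55,55]

```text
time_s: 2.4
position: [0.6339, 0.162, 0.2595]
tool_rot: [[0.963, 0.271, -0.002], [0.271, -0.963, 0.001], [-0.002, -0.001, -1.0]]
ft_force: [-0.5, -1.0, -0.5]
grip_width: 0.0548
gripper_force: 0.0
```

```bash
cat >> h.py <<'E'
def go(p):
    s=env.observe(); R=np.array(s['tool_rot']); d=np.array(p)-s['position']
    print('t',s['time_s'],'pos',np.round(s['position'],4),'yaw',np.round(np.degrees(np.arctan2(R[1,0],R[0,0])),2),'R2',np.round(R[:,2],4),'f',np.round(s['ft_force'],2),'tau',np.round(s['wrist_torque'],2),'w',s['grip_width'],s['gripper_force'],'units to go',np.round(R.T@d/.05,3))
E
python3 -c "
from h import *
go([.634,.159,.09])"
```

```text
t 2.4 pos [0.6339 0.162  0.2595] yaw 15.71 R2 [-1.8e-03  7.0e-04 -1.0e+00] f [-0.47 -0.98 -0.46] tau [ 0.02 -0.04  0.06] w 0.05481388351836855 0.0 units to go [-0.009  0.062  3.389]
```

Emit:
arm_command:
  turn:
    - [0,0,0]
    - [0,0,0]
    - [0,0,0]
    - [0,0,0]
    - [0,0,0]
    - [0,0,0]
    - [0,0,0]
    - [0,0,0]
    - [0,0,0]
    - [0,0,0]
  xyz:
    - [0,0.05,0]
    - [0,0,0.4]
    - [0,0,0.4]
    - [0,0,0.4]
    - [0,0,0.4]
    - [0,0,0.4]
    - [0,0,0.4]
    - [0,0,0.4]
    - [0,0,0.4]
    - [0,0,0]
  claw: [55,55,55,55,55,55,55,55,55,55]

```text
time_s: 3.4
position: [0.632, 0.1544, 0.0991]
tool_rot: [[0.964, 0.266, -0.005], [0.266, -0.964, -0.001], [-0.005, -0.001, -1.0]]
ft_force: [-0.3, 0.5, -0.0]
grip_width: 0.0548
gripper_force: 0.0
```

```bash
python3 -c "
from h import *
go([.634,.159,.09])
im,_=grab('side'); c=im[170:290,260:420]; cv2.imwrite('pics/pre.png',cv2.resize(c,(800,600),interpolation=cv2.INTER_CUBIC))"
```

```text
t 3.4 pos [0.632  0.1544 0.0991] yaw 15.4 R2 [-5.3e-03 -5.0e-04 -1.0e+00] f [-0.26  0.47 -0.05] tau [-0.01  0.03 -0.02] w 0.05476413609872659 0.0 units to go [ 0.063 -0.078  0.182]
```

View pics/pre.png

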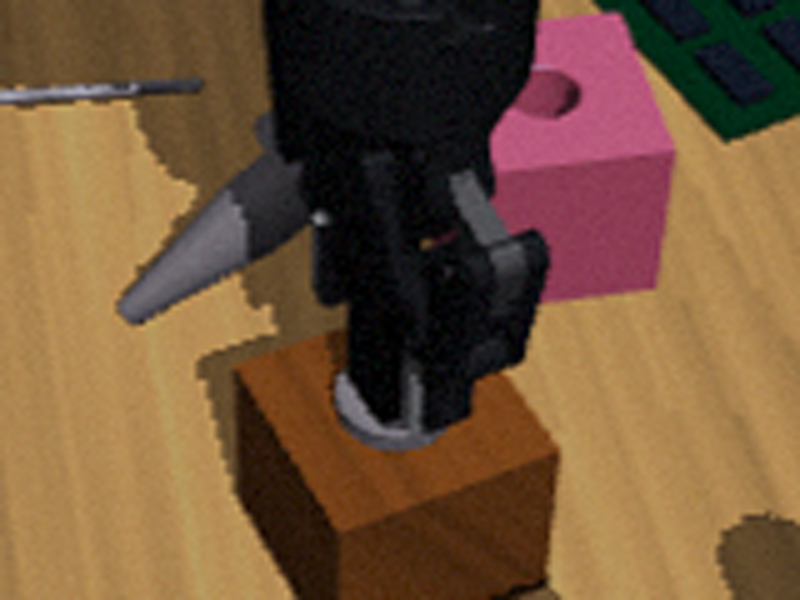

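```bash
python3 -c "
from h import *
a,_=load('side'); b,_=grab('top'); cv2.imwrite('pics/both.png',cv2.resize(np.hstack([a[100:400,150:500],b[100:400,100:450]]),(800,343)))
print(env.observe()['time_s'])"
```

```text
3.5
```

View pics/both.png

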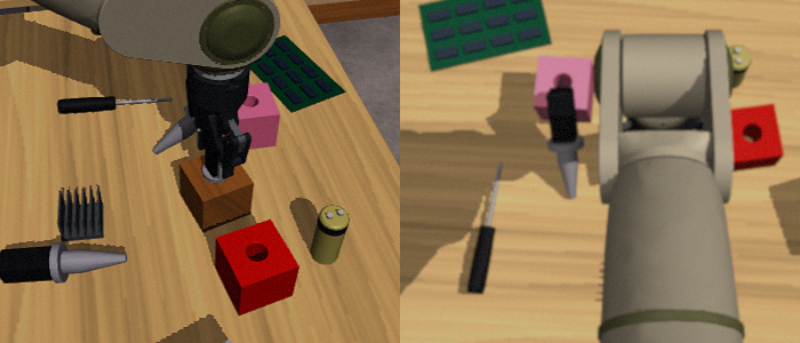

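The picture shows that both look-alikes, which stood free on their tips, have toppled. One now lies by the heat sink and the other by the pink block. The arm passed well above them, and the wrist force stayed at noise level. The right drift and the wooden block are untouched, with the fingers on either side of the handle. I'll go on.

Emit:
arm_command:
  turn:
    - [0,0,0]
    - [0,0,0]
    - [0,0,0]
  xyz:
    - [0.06,-0.08,0.09]
    - [0,0,0.09]
    - [0,0,0]
  claw: [55,55,55]

```text
time_s: 3.8
position: [0.6352, 0.1607, 0.092]
tool_rot: [[0.964, 0.267, -0.001], [0.267, -0.964, -0.0], [-0.001, -0.0, -1.0]]
ft_force: [0.1, -1.0, -0.7]
grip_width: 0.055
gripper_force: 0.0
```

```bash
python3 -c "
from h import *
go([.634,.159,.09])"
```

```text
t 3.8 pos [0.6352 0.1607 0.092 ] yaw 15.51 R2 [-6.e-04 -1.e-04 -1.e+00] f [ 0.1  -0.99 -0.67] tau [-0.01 -0.03  0.02] w 0.05500866540140014 0.0 units to go [-0.033  0.027  0.04 ]
```

Emit:
arm_command:
  turn:
    - [0,0,0]
    - [0,0,0]
    - [0,0,0]
    - [0,0,0]
    - [0,0,0]
    - [0,0,0]
    - [0,0,0]
    - [0,0,0]
  xyz:
    - [-0.02,0.02,0.02]
    - [0,0,0]
    - [0,0,0]
    - [0,0,0]
    - [0,0,0]
    - [0,0,0]
    - [0,0,0]
    - [0,0,0]
  claw: [40,30,15,15,15,15,15,15]
  squeeze: 50

```text
time_s: 4.6
position: [0.6348, 0.1594, 0.0915]
tool_rot: [[0.964, 0.267, 0.0], [0.267, -0.964, -0.0], [0.0, 0.0, -1.0]]
ft_force: [-1.1, -1.2, 3.8]
grip_width: 0.0255
gripper_force: 49.8
```

```bash
python3 -c "
from h import *
go([.634,.159,.20])"
```

```text
t 4.6 pos [0.6348 0.1594 0.0915] yaw 15.49 R2 [ 2.e-04 -0.e+00 -1.e+00] f [-1.14 -1.2   3.79] tau [-0.04  0.25 -0.03] w 0.02549143928696686 49.79576647281647 units to go [-0.017  0.003 -2.169]
```

Emit:
arm_command:
  turn:
    - [0,0,0]
    - [0,0,0]
    - [0,0,0]
    - [0,0,0]
    - [0,0,0]
    - [0,0,0]
    - [0,0,0]
    - [0,0,0]
    - [0,0,0]
    - [0,0,0]
    - [0,0,0]
    - [0,0,0]
  xyz:
    - [0,0,-0.1]
    - [0,0,-0.3]
    - [0,0,-0.4]
    - [0,0,-0.4]
    - [0,0,-0.4]
    - [0,0,-0.4]
    - [0,0,-0.4]
    - [0,0,-0.4]
    - [-0.1,0.18,0]
    - [-0.2,0.35,0]
    - [-0.2,0.35,0]
    - [-0.2,0.35,0]
  claw: [15,15,15,15,15,15,15,15,15,15,15,15]

```text
time_s: 5.8
position: [0.6165, 0.0895, 0.2295]
tool_rot: [[0.964, 0.267, -0.003], [0.267, -0.964, -0.0], [-0.003, -0.001, -1.0]]
ft_force: [-0.3, 0.2, -4.2]
grip_width: 0.0256
gripper_force: 49.4
```

Emit:
arm_command:
  turn:
    - [0,0,0]
    - [0,0,0]
    - [0,0,0]
    - [0,0,0]
    - [0,0,0]
    - [0,0,0]
    - [0,0,0]
    - [0,0,0]
    - [0,0,0]
    - [0,0,0]
    - [0,0,0]
    - [0,0,0]
  xyz:
    - [-0.2,0.36,0]
    - [-0.2,0.36,0]
    - [-0.2,0.36,0]
    - [-0.2,0.36,0]
    - [-0.2,0.36,0]
    - [-0.2,0.36,0]
    - [-0.2,0.36,0]
    - [-0.2,0.36,0]
    - [-0.2,0.36,0]
    - [-0.2,0.36,0]
    - [-0.2,0.35,0]
    - [-0.1,0.19,0]
  claw: [15,15,15,15,15,15,15,15,15,15,15,15]

```text
time_s: 7.0
position: [0.5607, -0.141, 0.2299]
tool_rot: [[0.964, 0.266, -0.002], [0.266, -0.964, 0.001], [-0.002, -0.001, -1.0]]
ft_force: [-0.3, -0.2, -4.7]
grip_width: 0.026
gripper_force: 49.5
```

```bash
python3 -c "
from h import *
go([.557,-.158,.17])"
```

```text
t 7.0 pos [ 0.5607 -0.141   0.2299] yaw 15.4 R2 [-2.4e-03  7.0e-04 -1.0e+00] f [-0.31 -0.17 -4.68] tau [-0.05 -0.02  0.01] w 0.025991173695678476 49.53330874443054 units to go [-0.159  0.309  1.197]
```

Emit:
arm_command:
  turn:
    - [0,0,0]
    - [0,0,0]
    - [0,0,0]
    - [0,0,0]
    - [0,0,0]
    - [0,0,0]
    - [0,0,0]
    - [0,0,0]
  xyz:
    - [-0.08,0.15,0.2]
    - [-0.08,0.16,0.2]
    - [0,0,0.3]
    - [0,0,0.2]
    - [0,0,0.1]
    - [0,0,0]
    - [0,0,0]
    - [0,0,0]
  claw: [15,15,15,15,15,15,15,15]

```text
time_s: 7.8
position: [0.5586, -0.1565, 0.1819]
tool_rot: [[0.964, 0.267, 0.001], [0.267, -0.964, -0.001], [0.001, 0.001, -1.0]]
ft_force: [-0.6, -0.5, -3.3]
grip_width: 0.0254
gripper_force: 49.6
```

```bash
python3 -c "
from h import *
go([.557,-.158,.157])
a,_=grab('side'); b,_=grab('top')
cv2.imwrite('pics/hov.png',np.hstack([cv2.resize(a[360:480,275:395],(400,400),interpolation=cv2.INTER_CUBIC),cv2.resize(b[230:330,455:555],(400,400),interpolation=cv2.INTER_CUBIC)]))"
```

```text
t 7.8 pos [ 0.5586 -0.1565  0.1819] yaw 15.51 R2 [ 1.1e-03 -5.0e-04 -1.0e+00] f [-0.59 -0.46 -3.34] tau [ 0.03 -0.03 -0.01] w 0.025435698467773046 49.576603174209595 units to go [-0.04   0.02   0.498]
```

View pics/hov.png

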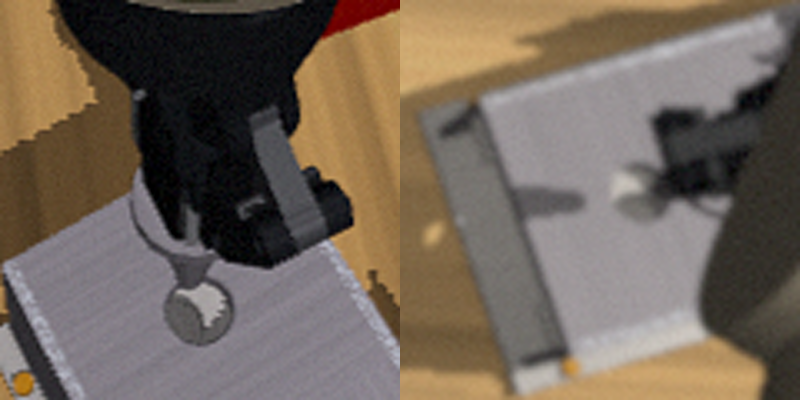

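The side crop shows the drift's tip at about (190,285), just above the hole at (200,312). It is upright, and the bright plate shows at the hole's upper right. Next I'll compare the tip with its expected position using depth.

Run:
```python
from h import *
from scipy.optimize import least_squares
p=np.array(env.observe()['position']); print(p,[proj('side',p-[0,0,.0825+s]) for s in (0,-.01)])
C=cloud('side').reshape(480,640,3)[415:455,310:350].reshape(-1,3)
m=(np.hypot(*(C[:,:2]-p[:2]).T)<.016)&(C[:,2]>.090)&(C[:,2]<.135)
Q=C[m]; print(len(Q),Q[:,2].min())
f=lambda a:np.hypot(Q[:,0]-a[0],Q[:,1]-a[1])-(.004+np.clip(Q[:,2]-a[2],0,.045)/6)
r=least_squares(f,[*p[:2],p[2]-.0825],loss='soft_l1',f_scale=.001); print(r.x,np.std(f(r.x)), r.x-p)
```

```text
[ 0.55853505 -0.15653298  0.18183551] [array([330.5705762 , 443.83839033]), array([330.68747859, 440.50201591])]
61 0.1027330295803821
[ 0.55929195 -0.15644014  0.10062907] 0.00019915249974271625 [ 7.56900768e-04  9.28374182e-05 -8.12064444e-02]
```

Emit:
arm_command:
  turn:
    - [0,0,0]
    - [0,0,0]
    - [0,0,0]
    - [0,0,0]
    - [0,0,0]
    - [0,0,0]
    - [0,0,0]
    - [0,0,0]
  xyz:
    - [-0.028,0.034,0]
    - [0,0,0]
    - [0,0,0.15]
    - [0,0,0.15]
    - [0,0,0.1]
    - [0,0,0.1]
    - [0,0,0]
    - [0,0,0]
  claw: [15,15,15,15,15,15,15,15]

```text
time_s: 8.7
position: [0.5575, -0.1586, 0.1563]
tool_rot: [[0.964, 0.267, 0.0], [0.267, -0.964, -0.0], [-0.0, 0.0, -1.0]]
ft_force: [0.5, 0.6, -4.3]
grip_width: 0.0253
gripper_force: 49.6
```

```bash
python3 -c "
from h import *
go([.5576,-.1585,.144])"
```

```text
t 8.7 pos [ 0.5575 -0.1586  0.1563] yaw 15.49 R2 [ 0. -0. -1.] f [ 0.53  0.61 -4.34] tau [-0.03  0.01  0.03] w 0.025310631064336498 49.57685887813568 units to go [ 0.002 -0.001  0.246]
```

Emit:
arm_command:
  turn:
    - [0,0,0]
    - [0,0,0]
    - [0,0,0]
    - [0,0,0]
    - [0,0,0]
    - [0,0,0]
    - [0,0,0]
  xyz:
    - [0,0,0.05]
    - [0,0,0.05]
    - [0,0,0.05]
    - [0,0,0.05]
    - [0,0,0.04]
    - [0,0,0]
    - [0,0,0]
  claw: [15,15,15,15,15,15,15]

```text
time_s: 9.4
position: [0.5575, -0.1586, 0.1443]
tool_rot: [[0.964, 0.267, 0.0], [0.267, -0.964, -0.0], [0.0, 0.0, -1.0]]
ft_force: [0.0, -0.2, -3.4]
grip_width: 0.0256
gripper_force: 49.6
```

```bash
python3 -c "
from h import *
go([.5622,-.1581,.142])"
```

```text
t 9.4 pos [ 0.5575 -0.1586  0.1443] yaw 15.49 R2 [ 0. -0. -1.] f [ 0.05 -0.2  -3.38] tau [-0.01 -0.01 -0.03] w 0.025630266546954425 49.57615077495575 units to go [0.094 0.017 0.046]
```

The force hasn't changed with the tip 4 mm below the plate's top, so the tip is in its hole. I'll ease towards the deck hole's centre while lowering a little.

Emit:
arm_command:
  turn:
    - [0,0,0]
    - [0,0,0]
    - [0,0,0]
    - [0,0,0]
    - [0,0,0]
    - [0,0,0]
    - [0,0,0]
    - [0,0,0]
  xyz:
    - [0.015,0.003,0.02]
    - [0.015,0.003,0.02]
    - [0.015,0.003,0.02]
    - [0.015,0.003,0.02]
    - [0.015,0.003,0.02]
    - [0.019,0.002,0]
    - [0,0,0]
    - [0,0,0]
  claw: [15,15,15,15,15,15,15,15]

```text
time_s: 10.2
position: [0.5621, -0.1581, 0.1392]
tool_rot: [[0.964, 0.267, -0.0], [0.267, -0.964, 0.0], [-0.0, -0.0, -1.0]]
ft_force: [-2.9, -0.4, -3.7]
grip_width: 0.0257
gripper_force: 49.7
```

```bash
python3 -c "
from h import *
go([.5622,-.1581,.1295])"
```

```text
t 10.2 pos [ 0.5621 -0.1581  0.1392] yaw 15.49 R2 [-3.e-04  1.e-04 -1.e+00] f [-2.93 -0.41 -3.72] tau [-0.13  0.62 -0.01] w 0.02570540519413717 49.726595878601074 units to go [0.001 0.    0.194]
```

Emit:
arm_command:
  turn:
    - [0,0,0]
    - [0,0,0]
    - [0,0,0]
    - [0,0,0]
    - [0,0,0]
    - [0,0,0]
  xyz:
    - [0,0,0.06]
    - [0,0,0.06]
    - [0,0,0.06]
    - [0,0,0.06]
    - [0,0,0]
    - [0,0,0]
  claw: [15,15,15,15,15,15]

```text
time_s: 10.8
position: [0.5621, -0.158, 0.127]
tool_rot: [[0.964, 0.267, -0.001], [0.267, -0.964, 0.0], [-0.0, -0.001, -1.0]]
ft_force: [-2.1, -0.1, -4.1]
grip_width: 0.0256
gripper_force: 49.5
```

```bash
python3 -c "
from h import *
go([.5622,-.1581,.0945])"
```

```text
t 10.8 pos [ 0.5621 -0.158   0.127 ] yaw 15.49 R2 [-6.e-04  4.e-04 -1.e+00] f [-2.14 -0.12 -4.14] tau [-0.06  0.55  0.02] w 0.02557444966246192 49.54669654369354 units to go [0.002 0.002 0.65 ]
```

Emit:
arm_command:
  turn:
    - [0,0,0]
    - [0,0,0]
    - [0,0,0]
    - [0,0,0]
    - [0,0,0]
    - [0,0,0]
    - [0,0,0]
  xyz:
    - [0,0,0.04]
    - [0,0,0.04]
    - [0,0,0.04]
    - [0,0,0.04]
    - [0,0,0.04]
    - [0,0,0]
    - [0,0,0]
  claw: [15,15,15,15,15,15,15]

```text
time_s: 11.5
position: [0.5621, -0.158, 0.117]
tool_rot: [[0.964, 0.267, -0.001], [0.267, -0.964, 0.0], [-0.0, -0.0, -1.0]]
ft_force: [-1.7, -0.2, -3.9]
grip_width: 0.0256
gripper_force: 49.6
```

```bash
python3 -c "
from h import *
go([.5622,-.1581,.0945])"
```

```text
t 11.5 pos [ 0.5621 -0.158   0.117 ] yaw 15.49 R2 [-5.e-04  3.e-04 -1.e+00] f [-1.72 -0.16 -3.9 ] tau [-0.1   0.52 -0.01] w 0.02559672249441605 49.63621437549591 units to go [0.002 0.002 0.451]
```

Emit:
arm_command:
  turn:
    - [0,0,0]
    - [0,0,0]
    - [0,0,0]
    - [0,0,0]
    - [0,0,0]
  xyz:
    - [0,0,0.03]
    - [0,0,0.03]
    - [0,0,0.03]
    - [0,0,0]
    - [0,0,0]
  claw: [15,15,15,15,15]

```text
time_s: 12.0
position: [0.5621, -0.1581, 0.1127]
tool_rot: [[0.964, 0.267, -0.0], [0.267, -0.964, 0.0], [-0.0, -0.0, -1.0]]
ft_force: [-2.5, 0.3, -4.4]
grip_width: 0.0255
gripper_force: 49.6
```

Emit:
arm_command:
  turn:
    - [0,0,0]
    - [0,0,0]
    - [0,0,0]
    - [0,0,0]
  xyz:
    - [0,0,0.02]
    - [0,0,0.02]
    - [0,0,0]
    - [0,0,0]
  claw: [15,15,15,15]

```text
time_s: 12.4
position: [0.5622, -0.1581, 0.1108]
tool_rot: [[0.964, 0.267, -0.0], [0.267, -0.964, 0.0], [-0.0, -0.0, -1.0]]
ft_force: [-3.0, -0.5, -2.7]
grip_width: 0.0254
gripper_force: 49.6
```

```bash
python3 -c "
from h import *
go([.5622,-.1581,.0945])"
```

```text
t 12.4 pos [ 0.5622 -0.1581  0.1108] yaw 15.49 R2 [-1.e-04  1.e-04 -1.e+00] f [-2.96 -0.54 -2.67] tau [-0.11  0.51  0.02] w 0.025414915587953477 49.61672902107239 units to go [0.    0.001 0.325]
```

Emit:
arm_command:
  turn:
    - [0,0,0]
    - [0,0,0]
    - [0,0,0]
    - [0,0,0]
    - [0,0,0]
    - [0,0,0]
  xyz:
    - [0,0,0.03]
    - [0,0,0.03]
    - [0,0,0.03]
    - [0,0,0.03]
    - [0,0,0]
    - [0,0,0]
  claw: [15,15,15,15,15,15]

```text
time_s: 13.0
position: [0.5621, -0.158, 0.1046]
tool_rot: [[0.964, 0.267, -0.0], [0.267, -0.964, 0.0], [-0.0, -0.0, -1.0]]
ft_force: [-2.2, -0.7, -3.5]
grip_width: 0.0254
gripper_force: 49.6
```

```bash
python3 -c "
from h import *
go([.5622,-.1581,.0945])"
```

```text
t 13.0 pos [ 0.5621 -0.158   0.1046] yaw 15.49 R2 [-5.e-04  2.e-04 -1.e+00] f [-2.23 -0.72 -3.48] tau [-0.07  0.55 -0.04] w 0.025422147770818845 49.64213669300079 units to go [0.002 0.002 0.201]
```

Emit:
arm_command:
  turn:
    - [0,0,0]
    - [0,0,0]
    - [0,0,0]
    - [0,0,0]
    - [0,0,0]
    - [0,0,0]
  xyz:
    - [0,0,0.04]
    - [0,0,0.04]
    - [0,0,0.04]
    - [0,0,0.03]
    - [0,0,0]
    - [0,0,0]
  claw: [15,15,15,15,15,15]

```text
time_s: 13.6
position: [0.5621, -0.158, 0.097]
tool_rot: [[0.964, 0.267, -0.001], [0.267, -0.964, 0.0], [-0.0, -0.0, -1.0]]
ft_force: [-2.2, -0.6, -3.9]
grip_width: 0.0253
gripper_force: 49.6
```

Emit:
arm_command:
  turn:
    - [0,0,0]
    - [0,0,0]
    - [0,0,0]
    - [0,0,0]
  xyz:
    - [0,0,0.01]
    - [0,0,0.01]
    - [0,0,0.01]
    - [0,0,0]
  claw: [15,15,15,15]

```text
time_s: 14.0
position: [0.5622, -0.1581, 0.0959]
tool_rot: [[0.964, 0.267, 0.0], [0.267, -0.964, -0.0], [0.0, 0.0, -1.0]]
ft_force: [-2.3, 0.0, -2.8]
grip_width: 0.0255
gripper_force: 49.5
```

```bash
python3 -c "
from h import *
go([.5622,-.1581,.0945])"
```

```text
t 14.0 pos [ 0.5622 -0.1581  0.0959] yaw 15.49 R2 [ 2.e-04 -0.e+00 -1.e+00] f [-2.3   0.02 -2.77] tau [ 0.08  0.5  -0.03] w 0.025484401849139107 49.54563796520233 units to go [-0.001 -0.     0.028]
```

Expected seating is at TCP z of about 0.094. I'll go down in 0.3 to 0.5 mm steps until the vertical force rises.

Emit:
arm_command:
  turn:
    - [0,0,0]
    - [0,0,0]
    - [0,0,0]
    - [0,0,0]
  xyz:
    - [0,0,0.01]
    - [0,0,0.01]
    - [0,0,0.01]
    - [0,0,0]
  claw: [15,15,15,15]

```text
time_s: 14.4
position: [0.5622, -0.1581, 0.0946]
tool_rot: [[0.964, 0.267, 0.0], [0.267, -0.964, -0.0], [0.0, 0.0, -1.0]]
ft_force: [-2.5, 0.8, 0.7]
grip_width: 0.0256
gripper_force: 49.9
```

```bash
python3 -c "
from h import *
go([.5622,-.1581,.0935])"
```

```text
t 14.4 pos [ 0.5622 -0.1581  0.0946] yaw 15.49 R2 [ 3.e-04 -1.e-04 -1.e+00] f [-2.51  0.78  0.73] tau [ 0.16  0.63 -0.03] w 0.025571094391131446 49.93531823158264 units to go [-0.001 -0.     0.021]
```

Emit:
arm_command:
  turn:
    - [0,0,0]
    - [0,0,0]
    - [0,0,0]
  xyz:
    - [0,0,0.01]
    - [0,0,0]
    - [0,0,0]
  claw: [15,15,15]

```text
time_s: 14.7
position: [0.5622, -0.1581, 0.0945]
tool_rot: [[0.964, 0.267, 0.001], [0.267, -0.964, -0.0], [0.0, 0.0, -1.0]]
ft_force: [-4.6, 1.4, 5.3]
grip_width: 0.0251
gripper_force: 50.7
```

```bash
python3 -c "
from h import *
go([.5622,-.1581,.0935])"
```

```text
t 14.7 pos [ 0.5622 -0.1581  0.0945] yaw 15.49 R2 [ 6.e-04 -3.e-04 -1.e+00] f [-4.58  1.4   5.35] tau [0.19 0.89 0.02] w 0.025134776778849618 50.710195899009705 units to go [-0.001 -0.     0.02 ]
```

The collar is seated: the TCP stopped at 0.0945, exactly as expected, with +5 N. Now I'll release and retreat.

Emit:
arm_command:
  turn:
    - [0,0,0]
    - [0,0,0]
    - [0,0,0]
    - [0,0,0]
    - [0,0,0]
    - [0,0,0]
  xyz:
    - [0,0,0]
    - [0,0,0]
    - [0,0,0]
    - [0,0,0]
    - [0,0,0]
    - [0,0,0]
  claw: [28,32,38,45,50,50]

```text
time_s: 15.3
position: [0.5623, -0.1581, 0.0938]
tool_rot: [[0.964, 0.267, 0.0], [0.267, -0.964, -0.0], [0.0, 0.0, -1.0]]
ft_force: [0.8, -0.7, -0.5]
grip_width: 0.0498
gripper_force: 0.0
```

Emit:
arm_command:
  turn:
    - [0,0,0]
    - [0,0,0]
    - [0,0,0]
    - [0,0,0]
    - [0,0,0]
    - [0,0,0]
    - [0,0,0]
    - [0,0,0]
    - [0,0,0]
    - [0,0,0]
    - [0,0,0]
    - [0,0,0]
  xyz:
    - [0,0,-0.1]
    - [0,0,-0.2]
    - [0,0,-0.3]
    - [0,0,-0.4]
    - [0,0,-0.4]
    - [0,0,-0.4]
    - [0,0,-0.4]
    - [0,0,-0.4]
    - [-0.5,0,0]
    - [-0.5,0,0]
    - [-0.5,0,0]
    - [0,0,0]
  claw: [50,50,50,50,50,50,50,50,50,50,50,50]

```text
time_s: 16.5
position: [0.4882, -0.1785, 0.2251]
tool_rot: [[0.964, 0.266, 0.0], [0.266, -0.964, -0.001], [0.0, 0.001, -1.0]]
ft_force: [1.1, 0.4, -0.0]
grip_width: 0.0499
gripper_force: 0.0
```

```bash
python3 -c "
from h import *
go([.5622,-.1581,.0935])
a,_=grab('side'); b,_=grab('top')
cv2.imwrite('pics/end.png',np.hstack([cv2.resize(a,(400,300)),cv2.resize(b[218:338,435:595],(400,300),interpolation=cv2.INTER_CUBIC)]))
P=cloud('top').reshape(480,640,3)[230:330,465:565].reshape(-1,3); P=P[np.hypot(P[:,0]-.5625,P[:,1]+.158)<.03]
for lo,hi in((.080,.087),(.132,.145)):
    q=P[(P[:,2]>lo)&(P[:,2]<hi)]; print(len(q),q.mean(0))
"
```

```text
t 16.5 pos [ 0.4882 -0.1785  0.2251] yaw 15.4 R2 [ 5.e-04 -7.e-04 -1.e+00] f [ 1.09  0.37 -0.  ] tau [0.   0.01 0.  ] w 0.0499104173346781 0.0 units to go [ 1.535 -0.003  2.632]
160 [ 0.55828608 -0.15020616  0.08277362]
295 [ 0.56165149 -0.15640231  0.13803994]
```

View pics/end.png

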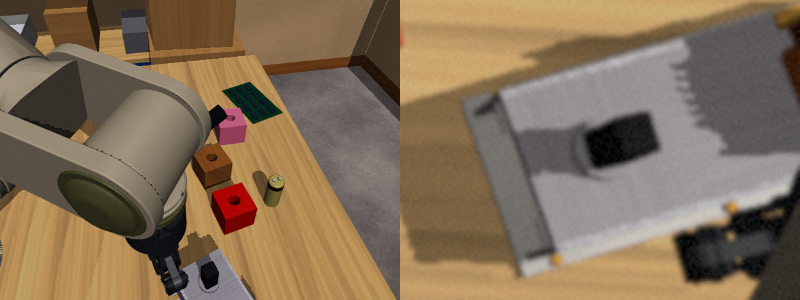

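The last picture shows the drift standing upright in the deck, with its collar top at 83 mm and its handle top at 138 mm. That means it is seated flat, and the gripper is clear.

```bash
python3 -c "
from rig import env
print(env.close_job())"
```

```text
the job is handed in; nothing more can be done
None
```

The drift stands in the deck with its collar flat, the plate is drawn into line, and the job was handed in at about 17 s; the two look-alike drifts standing on their tips fell over during my approach, with no contact force felt at the wrist.

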